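# Slide the card terminal into its counter mount

### The job

Put the cordless card terminal back in its mount on the counter: slide its base plate, holed tab first, in between the two side rails and on over the pin until the hole in the tab drops over the pin and the plate lies flat on the mount. Keep the terminal upright, leave the other things on the counter alone and let go of the terminal at the end.

Things in the scene. Friction and masses are not known exactly. Their poses are not given: they have to be found in the camera images.
- terminal: Loose dark grey card-payment terminal (about 0.45 kg) fixed on a bright steel base plate, one rigid piece. Origin: centre of the plate's underside; x along the plate towards its holed tab, y across, z up. Plate: x -85 to +85 mm, y -45 to +45 mm, 4 mm thick. The terminal's body covers x -85 to +40 mm; from +40 to +85 mm the plate is a bare tab with the hole.
- body_mid (a point): Middle of the terminal's body, 22.5 mm behind (-x of) the plate's origin, 30 mm above its underside; axes as the terminal's. The body is 125 mm long and 62 mm wide with upright sides to grip; its upright rear face is flush with the plate's rear end. Its top (display and keypad) slopes from 55 mm high at the rear to 41 mm at the tab end.
- hole (a point): Centre of the round 20 mm through hole in the tab of the terminal's base plate, at the plate's underside: 63 mm ahead (+x) of the plate's origin. Axes as the terminal's.
- lip (a point): Tip of the lead-in lip at the tab's end: the plate's front edge, bent up by 0.35 rad over 56 mm of its width, so that the plate rides up over the pin when slid. This point: middle of the lip's lower front edge, 109 mm ahead of the plate's origin and 8.9 mm above its underside.
- mount: Mount screwed to the counter (fixed). Origin on the counter surface right under the pin; x is the direction in which the terminal slides in, away from the mount's open mouth; y across, z up. Grey flat deck, 3 mm thick: x -170 to +30 mm, y -58 to +58 mm. Dark rails along both sides; see mouth. Nothing but the pin stops the plate.
- mouth (a point): Middle of the rails' mouth, on the deck, 84 mm before the pin. Rails stand 15 mm above the deck, inner faces 95 mm apart from x = -60 to +30 mm of the mount, flaring to 113 mm apart at the mouth. From x = -42 to +30 mm their tops fold inwards over the plate's edges (15 mm clear below, 91 mm clear between): the plate goes in from the mouth only.
- pin (a point): Foot of the mount's fixed upright brass pin, on the deck (3 mm above the counter). Pin 14 mm in diameter, 7 mm high above the deck, rounded top. Axes as the mount's. Home: hole centre at this point, terminal's x along the mount's x.
- coin_dish: Round blue coin dish, 156 mm across, 22 mm high; loose; origin centre of the underside. Stands in one of the two places beside the mount, the terminal in the other.
- tape_dispenser: Blue weighted tape dispenser, 150 x 60 x 96 mm; loose, 1.2 kg; origin centre of the underside.
- calculator: Grey desk calculator, 150 x 104 x 18 mm; loose; origin centre of the underside.
- earphone_box: White and blue product box, 90 x 75 x 120 mm tall; loose; origin centre of the underside.
- parcel: Small brown carton, 120 x 80 x 45 mm; loose; origin centre of the underside.
- stapler: Black stapler, 140 x 38 x 45 mm; loose; origin centre of the underside.
- pen: White and blue pen, 145 x 11 x 13 mm; loose; origin at its middle, underside.
Things that resemble listed ones, but are neither listed nor needed, are in the scene too. Leave any pink look-alike of the mount alone.

How it is judged:
On the way:
1. the plate is in the mouth of the mount, low and in line between the rails, its hole still 12 to 95 mm short of the pin (x of hole in the frame of pin between -0.095 and -0.012 m and y of hole in the frame of pin between -0.012 and 0.012 m and z of hole in the frame of pin below 0.014 m and angle between the x axis of terminal and the x axis of mount, either way round below 0.2 rad), for 0.1 s.
At the end, for the whole second after the job is handed in: The hole in the plate's tab is down over the pin (centres within 6 mm, plate's underside within 2 mm of the deck), the plate flat (within 0.03 rad) and in line with the rails (within 0.1 rad), body on the mouth side, at rest and released (horizontal distance between hole and pin below 0.006 m and z of hole in the frame of pin between -0.003 and 0.002 m and angle between terminal's own z axis and vertical below 0.03 rad and x of terminal in the frame of pin below 0 m and angle between the x axis of terminal and the x axis of mount, either way round below 0.1 rad and linear speed of terminal below 0.01 m/s); the robot touches nothing.
It fails at once if the terminal is tipped by more than 0.5 rad (angle between terminal's own z axis and vertical above 0.5 rad).
It fails at once if another thing on the counter is shifted by more than 30 mm (distance of any of coin_dish, tape_dispenser, calculator, earphone_box, parcel, stapler, pen from where it was at the start of the episode above 0.03 m).
It also fails if it takes over 51 s, if anything falls off the work surface, if the arm or the gripper's body presses on something with over 40 N, if the wrist force passes 120 N, or if a joint passes its speed limit or range.

### The arm

A 7-joint arm with a two-finger parallel gripper is mounted at the origin on the work surface. World frame = base frame: x ahead of the robot, y to its left, z up, the work surface at z = 0. Lengths are in m, angles in rad, forces in N, time in s.
With the tool pointing down it reaches from about 0.425 to 0.875 m from the base axis. Payload 9.9 kg.
Tool frame: the origin (TCP) lies at the very end of the fingers, on their centre line; the grasp point (between the pads) lies 19 mm behind it; z points along the fingers, y is the line along which they close (so a half turn about z gives the same grasp; the last joint's range is limited). The gripper opens to 85 mm and grips with 20 to 120 N. Pads are 22 mm wide; open, the fingers measure 114 mm over their backs; the gripper's body (76 mm by 85 mm) begins 54 mm behind the grasp point. The pads swing forward as they close: fully open they stand 13 mm farther back than shut.
Start: joints at [1.062, 0.576, 0.025, 1.437, -0.015, 1.129, -0.057], TCP at [0.278, -0.615, 0.195] pointing down, gripper open.
Joint ranges: [-2.76, 2.76], [-0.34, 2.15], [-1.52, 1.57], [0.19, 2.46], [-1.09, 4.23], [0.17, 1.99], [-2.82, 2.82]. Speed limits (rad/s): [2.22, 2.22, 3.01, 3.01, 3.14, 3.14, 3.14].

### API

Orientations are given as a rotation vector (axis times angle).
In Python, from rig import robot gives the robot as it stands.
- The arm moves only by the tool apply_moves, never from a script. Its argument "rows" is a list of rows, each an object of numbers: "grip": the finger opening in cm, from 0 to 8.54; "tx", "ty", "tz": the shift along the tool's x, y, z in cm; "turn": the turn about the tool's z in degrees. In form: [{"grip": .., "tx": .., "ty": .., "tz": .., "turn": ..}, ...]. A call has 1 to 12 rows; each row is the pose to reach, as a shift and turn from the pose commanded when the call began, along the tool's axes at that moment; what a row does not reach only later rows make up. A row lasts 1/12 s, in which the tool goes at most 41.7 mm and 7.16 degrees, less where a joint would pass 70% of its speed; a pose out of reach is approached as far as the arm can. A call with a gripper value outside its range is refused whole. The fingers move at their own pace and stop on an object; the grip force is fixed at half the most. Time passes only in rows, so rows that repeat a pose let the fingers close. It gives the time, the measured TCP pose, the force, the opening and the grip force at its end, in the units of the state.
- robot.state(): the state, without advancing time (a new reading comes with each control period).
- robot.get_image(name): name is "side" or "top"; returns the picture (420x560x3 uint8, blue, green, red); there is no depth.
- robot.get_calibration(name): a dict with "K" (3x3 intrinsics, pixels), "position" and "rotation" of the camera in the world. Camera axes: x right, y down, z forward; pixel columns grow to the right and rows downward; lengths in m; the calibration is good to about 2 mm. A picture is of the moment at which its call begins. get_calibration takes no time and is no camera call.
- robot.job_done(): hands the job in; it is judged then, once.
Trained networks look in the newest picture that a camera, given by its name, has taken for a name from the list of things; names that differ only in an ending like _2 or _b are one class to them, and where a whole thing is asked for, a point or a joint stands for the part that bears it (a point fixed in the world has none). Each returns a list of dicts, best first, with "score" (0 to 1); they miss things now and then, are a little off and sometimes report something else, mostly with a low value. They report only what shows in the picture. A call takes as long as a camera call. They do not tell look-alikes from the thing itself.
- robot.look_for(target, camera): "xyz" ([x, y, z] in m, in world coordinates, good to about 4 mm: the middle of the surface that is visible of it).
- robot.silhouettes(target, camera): "region" (420x560 bool, what is visible of it).
- robot.spot_point(target, camera): "xyz" ([x, y, z] in m, in world coordinates, good to about 4 mm: a listed point, or the origin of a listed thing).
The state is a dict: "t": time; "joint_positions": joint angles; "qd": joint speeds; "joint_efforts": joint torques, N m; "position": TCP position; "ee_rot": TCP orientation; "contact_force": force on the tool from outside, world axes, zero at the start; "wrist_torque": the same for the moment, N m; "grip_width": finger opening in m; "grasp_force": force on a finger pad.
Only numpy, scipy, OpenCV 4.12 (cv2) and the standard library are available. Lean on these libraries where they do the work, as an engineer would, in place of code of your own. Each camera call takes 0.05 s, during which the arm holds its last target. There are 200 camera calls.

## Working session

There is one attempt and no reset: what is moved stays moved. The work goes in short steps, Python scripts to look and compute and a tool call to move; the robot and the scene stay as the last step left them, time stands still between calls to the robot, and variables do not carry over. Pictures are saved under pics/ and viewed, at most 10 in all, crops included, and the job is handed in when it is done.

Besides the shell and the picture viewer there is one more tool, called after "Call:" as name(argument=value, ...) on one line, values as JSON. apply_moves: Moves the arm, as the interface text tells. Its arguments: {"type":"object","properties":{"rows":{"type":"array","items":{"type":"object","properties":{"grip":{"type":"number"},"tx":{"type":"number"},"ty":{"type":"number"},"tz":{"type":"number"},"turn":{"type":"number"}}}}},"required":["rows"]}

```bash
ls; mkdir -p pics; python3 - <<'E'
from rig import robot
import cv2,numpy as np
s=robot.state();print(s['t'],s['position'],s['ee_rot'])
for c in('side','top'):
    im=robot.get_image(c);cv2.imwrite(f'pics/{c}0.png',im)
    k=robot.get_calibration(c);print(c,np.round(k['K'],1).tolist(),np.round(k['position'],3),np.round(k['rotation'],3).tolist())
    for t in('body_mid','hole','lip','mouth','pin','terminal','mount','coin_dish'):
        print(c,t,[(np.round(d['xyz'],3).tolist(),round(d['score'],2)) for d in robot.spot_point(t,c)[:4]])
E
```

```text
pics
0.0 [ 0.27796186 -0.61451507  0.19413454] [-3.06937829e+00 -6.61956879e-01  7.11959856e-04]
side [[384.8, 0.0, 282.3], [0.0, 384.8, 205.3], [0.0, 0.0, 1.0]] [0.195 0.85  0.894] [-0.473, 2.708, -1.194]
side body_mid [([0.443, 0.289, 0.032], 0.95)]
side hole [([0.526, 0.284, 0.0], 0.69), ([0.698, 0.385, 0.004], 0.61)]
side lip [([0.57, 0.271, 0.011], 0.69)]
side mouth [([0.611, 0.05, 0.004], 0.58)]
side pin [([0.696, 0.042, 0.006], 0.65), ([0.299, -0.256, 0.005], 0.65)]
side terminal [([0.462, 0.287, 0.002], 0.59)]
side mount [([0.695, 0.045, -0.001], 0.88), ([0.297, -0.254, -0.003], 0.65), ([0.476, -0.288, 0.002], 0.24)]
side coin_dish [([0.476, -0.286, 0.0], 0.75)]
top [[476.7, 0.0, 276.2], [0.0, 476.7, 209.5], [0.0, 0.0, 1.0]] [ 0.441 -0.019  1.372] [-2.194, 2.161, -0.05]
top body_mid [([0.436, 0.295, 0.032], 0.95)]
top hole [([0.523, 0.283, 0.002], 0.66), ([0.754, 0.231, -0.0], 0.25)]
top lip [([0.568, 0.273, 0.006], 0.94)]
top mouth [([0.217, -0.262, 0.004], 0.68), ([0.616, 0.043, 0.006], 0.61)]
top pin [([0.305, -0.254, -0.002], 0.84), ([0.7, 0.043, 0.001], 0.7)]
top terminal [([0.46, 0.291, 0.0], 0.7)]
top mount [([0.298, -0.259, -0.002], 0.83), ([0.699, 0.039, 0.002], 0.7)]
top coin_dish [([0.476, -0.286, -0.001], 0.61)]
```

View pics/top0.png

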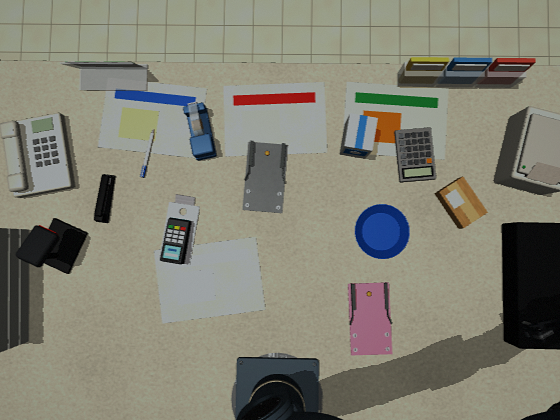

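View pics/side0.png

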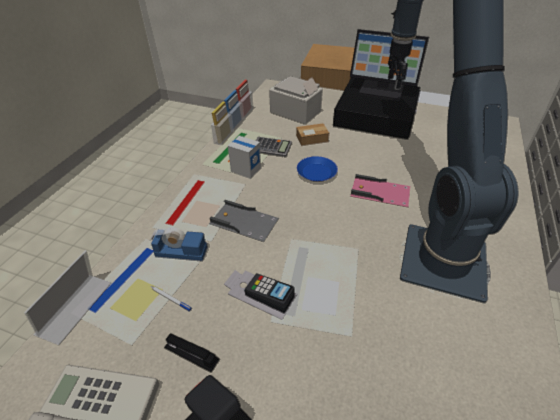

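The top view shows the terminal at (175,235) with its tab up at (183,205), the grey mount at (265,175) with its pin at (267,153), and the dish on the other side at (382,231). Possible mix-ups:
- **Mount:** the pink look-alike at (370,315), to be left alone.
- **Terminal:** the desk phone at (40,150), the calculator at (415,155), and the black block at (60,245).

I choose the dark grey terminal on the steel plate at (175,235) and the grey mount at (265,175), and check both in one close crop.

```bash
cat > h.py <<'E'
from rig import robot
import cv2,numpy as np
from scipy.spatial.transform import Rotation as R
def cal(c):
    k=robot.get_calibration(c);r=np.array(k['rotation'],float)
    r=R.from_rotvec(r).as_matrix() if r.size==3 else r
    return np.array(k['K']),np.array(k['position']),r
def unp(c,uv,z):
    K,p,r=cal(c);d=r@np.linalg.inv(K)@np.r_[uv,1.];return p+d*(z-p[2])/d[2]
def proj(c,P):
    K,p,r=cal(c);q=K@r.T@(np.asarray(P)-p);return q[:2]/q[2]
E
python3 - <<'E'
from h import *
im=cv2.imread('pics/top0.png')
x0,y0=150,130
c=cv2.resize(im[y0:y0+142,x0:x0+150],None,fx=4,fy=4,interpolation=cv2.INTER_CUBIC)[:, :600]
cv2.imwrite('pics/crop0.png',c)
# deck outline by silhouettes
for cam in('top','side'):
  for t in('mount','terminal'):
    for d in robot.silhouettes(t,cam)[:2]:
        m=d['region'].astype(np.uint8);cs,_=cv2.findContours(m,0,2);cc=max(cs,key=cv2.contourArea)
        b=cv2.boxPoints(cv2.minAreaRect(cc))
        print(cam,t,round(d['score'],2),m.sum(),[np.round(unp(cam,p,.003),3)[:2].tolist() for p in b],np.round(b).tolist())
print(unp('top',[267,153],.01),proj('top',[.7,.043,.01]))
E
```

```text
top mount 0.78 3063 [[0.327, -0.194], [0.334, -0.315], [0.13, -0.323], [0.123, -0.203]] [[347.0, 283.0], [390.0, 281.0], [393.0, 354.0], [350.0, 356.0]]
top mount 0.71 2804 [[0.53, 0.111], [0.737, 0.097], [0.729, -0.021], [0.522, -0.007]] [[241.0, 210.0], [247.0, 139.0], [288.0, 142.0], [282.0, 213.0]]
top terminal 0.79 2016 [[0.382, 0.346], [0.577, 0.318], [0.562, 0.227], [0.368, 0.256]] [[158.0, 260.0], [170.0, 193.0], [201.0, 198.0], [190.0, 266.0]]
top terminal 0.72 130 [[0.626, 0.407], [0.753, 0.381], [0.75, 0.37], [0.623, 0.396]] [[140.0, 176.0], [151.0, 133.0], [154.0, 134.0], [144.0, 177.0]]
side mount 0.91 1624 [[0.73, 0.098], [0.768, -0.043], [0.529, -0.022], [0.511, 0.11]] [[208.0, 224.0], [217.0, 195.0], [279.0, 214.0], [269.0, 243.0]]
side mount 0.76 1233 [[0.323, -0.192], [0.338, -0.327], [0.13, -0.335], [0.13, -0.204]] [[350.0, 196.0], [354.0, 173.0], [411.0, 184.0], [407.0, 207.0]]
side terminal 0.73 2058 [[0.573, 0.32], [0.581, 0.203], [0.37, 0.242], [0.376, 0.348]] [[221.0, 291.0], [236.0, 259.0], [299.0, 289.0], [284.0, 321.0]]
[0.6952436  0.03912167 0.01      ] [265.68698681 151.35496035]
```

View pics/crop0.png

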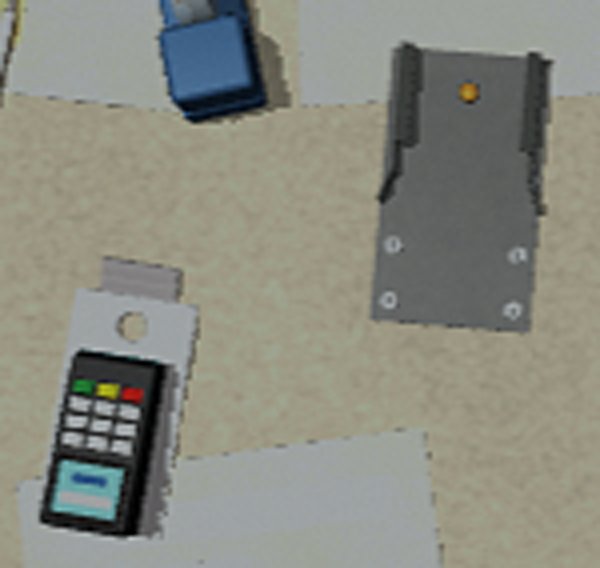

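The crop confirms both choices: a dark terminal on a steel plate with its hole at about (183,211), and the grey mount with a brass pin at (267,153) and its mouth towards the robot. Next I fit the poses and work out the first moves.

```bash
cat >> h.py <<'E'
def fit(obj,P): # 2D rigid fit -> origin, yaw
    o=np.array(obj,float);P=np.array(P,float);z=(o-o.mean(0))@[1,1j];w=(P-P.mean(0))@[1,1j]
    a=np.angle((np.conj(z)*w).sum());c,s=np.cos(a),np.sin(a)
    return P.mean(0)-np.array([[c,-s],[s,c]])@o.mean(0),a
def shift(target,yaw=None):
    """tool shift (cm) and turn (deg) from the current pose; yaw = world direction of tool x"""
    s=robot.state();r=R.from_rotvec(s['ee_rot']).as_matrix()
    d=r.T@(np.array(target)-s['position'])*100
    cy=np.arctan2(r[1,0],r[0,0]);t=0 if yaw is None else -np.degrees((yaw-cy+np.pi/2)%np.pi-np.pi/2)
    return np.round(d,2),round(t,1),round(np.degrees(cy),1)
E
python3 - <<'E'
from h import *
o,a=fit([(-22.5e-3,0)]*2+[(.063,0)]*2+[(.109,0)]*2+[(0,0)]*2,[(.443,.289),(.436,.295),(.526,.284),(.523,.283),(.57,.271),(.568,.273),(.462,.287),(.46,.291)])
print('term',o,a, unp('top',[183,211.5],.004),unp('top',[(99+63)/8+150-0+0,0],.05)[:0])
f=(unp('top',[243,209.75],.003)+unp('top',[282.5,213],.003))/2
p,b=fit([(0,0)]*2+[(-.084,0)]*2+[(0,0)]*3+[(-.17,0)],[(.696,.042),(.7,.043),(.611,.05),(.616,.043),(.695,.045),(.699,.039),unp('top',[267.4,153],.01)[:2],f[:2]])
print('mount',p,b)
u=np.array([np.cos(a),np.sin(a)])
g=o-.0375*u;print('grasp',g)
for tgt in ([.52,-.2,.195],[*g,.15],[*g,.017]): print(shift(tgt,a))
print(R.from_rotvec(robot.state()['ee_rot']).as_matrix().round(3))
E
```

```text
term [0.46150883 0.28946766] -0.1434388498669855 [0.5227889  0.27919766 0.004     ] []
mount [0.69705404 0.04157945] -0.0478251959079144
grasp [0.42439395 0.29482819]
(array([ 39.13, -27.85,  -0.  ]), np.float64(32.6), np.float64(24.3))
(array([ 50.82, -76.87,   4.5 ]), np.float64(32.6), np.float64(24.3))
(array([ 50.82, -76.87,  17.8 ]), np.float64(32.6), np.float64(24.3))
[[ 0.911  0.412 -0.   ]
 [ 0.412 -0.911 -0.   ]
 [-0.    -0.    -1.   ]]
```

Call:
apply_moves(rows=[{"grip": 8.5,"tx": 39,"ty": -28,"tz": 0,"turn": 32.6},{"grip": 8.5,"tx": 39,"ty": -28,"tz": 0,"turn": 32.6},{"grip": 8.5,"tx": 39,"ty": -28,"tz": 0,"turn": 32.6},{"grip": 8.5,"tx": 39,"ty": -28,"tz": 0,"turn": 32.6},{"grip": 8.5,"tx": 39,"ty": -28,"tz": 0,"turn": 32.6},{"grip": 8.5,"tx": 39,"ty": -28,"tz": 0,"turn": 32.6},{"grip": 8.5,"tx": 39,"ty": -28,"tz": 0,"turn": 32.6},{"grip": 8.5,"tx": 39,"ty": -28,"tz": 0,"turn": 32.6},{"grip": 8.5,"tx": 39,"ty": -28,"tz": 0,"turn": 32.6},{"grip": 8.5,"tx": 39,"ty": -28,"tz": 0,"turn": 32.6},{"grip": 8.5,"tx": 39,"ty": -28,"tz": 0,"turn": 32.6},{"grip": 8.5,"tx": 39,"ty": -28,"tz": 0,"turn": 32.6}])

```text
t: 2.1
position: [0.5208, -0.1935, 0.1952]
ee_rot: [-3.132, 0.218, -0.002]
contact_force: [0.7, 0.2, -0.7]
grip_width: 0.0847
grasp_force: 0.0
```

```bash
python3 - <<'E'
from h import *
s=robot.state();print(s['t'],s['position'],s['contact_force'])
for z in (.15,.019): print(shift([.4244,.2948,z],-.143))
E
```

```text
2.1 [ 0.52079083 -0.19351567  0.1951589 ] [ 0.69636643  0.16371488 -0.72251003]
(array([-16.31, -47.02,   4.61]), np.float64(0.2), np.float64(-8.0))
(array([-16.33, -46.99,  17.71]), np.float64(0.2), np.float64(-8.0))
```

Call:
apply_moves(rows=[{"grip": 8.5,"tx": -16.3,"ty": -47,"tz": 6,"turn": 0.2},{"grip": 8.5,"tx": -16.3,"ty": -47,"tz": 6,"turn": 0.2},{"grip": 8.5,"tx": -16.3,"ty": -47,"tz": 6,"turn": 0.2},{"grip": 8.5,"tx": -16.3,"ty": -47,"tz": 6,"turn": 0.2},{"grip": 8.5,"tx": -16.3,"ty": -47,"tz": 6,"turn": 0.2},{"grip": 8.5,"tx": -16.3,"ty": -47,"tz": 6,"turn": 0.2},{"grip": 8.5,"tx": -16.3,"ty": -47,"tz": 6,"turn": 0.2},{"grip": 8.5,"tx": -16.3,"ty": -47,"tz": 6,"turn": 0.2},{"grip": 8.5,"tx": -16.3,"ty": -47,"tz": 6,"turn": 0.2},{"grip": 8.5,"tx": -16.3,"ty": -47,"tz": 6,"turn": 0.2},{"grip": 8.5,"tx": -16.3,"ty": -47,"tz": 6,"turn": 0.2},{"grip": 8.5,"tx": -16.3,"ty": -47,"tz": 6,"turn": 0.2}])

```text
t: 3.1
position: [0.4239, 0.2904, 0.1352]
ee_rot: [-3.133, 0.232, -0.001]
contact_force: [0.2, -0.2, 0.0]
grip_width: 0.0852
grasp_force: 0.0
```

```bash
python3 - <<'E'
from h import *
im=robot.get_image('side');cv2.imwrite('pics/s1.png',cv2.resize(im[190:350,180:390],None,fx=3.6,fy=3.6,interpolation=cv2.INTER_CUBIC))
s=robot.state();print(s['t'],s['position'])
print(shift([.4244,.2948,.019],-.143))
E
```

```text
3.15 [0.42093553 0.30035503 0.13439406]
(array([ 0.44,  0.57, 11.54]), np.float64(0.3), np.float64(-7.9))
```

View pics/s1.png

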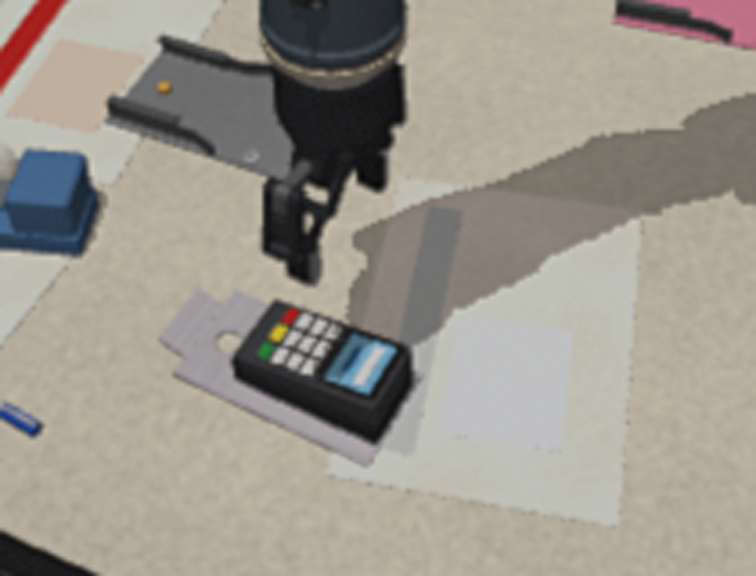

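The fingers hang above the terminal, and the body's upright sides, at crop (240,370) to (400,430), are free on both sides. I descend partway and let the arm settle.

Call:
apply_moves(rows=[{"grip": 8.5,"tz": 3},{"grip": 8.5,"tz": 5.5},{"grip": 8.5,"tz": 5.5},{"grip": 8.5,"tz": 5.5},{"grip": 8.5,"tz": 5.5}])

```text
invalid input at $.rows[0]: expected keys grip, tx, ty, tz, turn
```

```bash
python3 - <<'E'
from h import *
im=robot.get_image('top')
s=robot.state();print(s['t'],s['position'])
for c in('top','side'):
    robot.get_image(c)
    for t in('body_mid','hole','lip'):
        print(c,t,[(np.round(d['xyz'],3).tolist(),round(d['score'],2)) for d in robot.spot_point(t,c)[:1]])
print(shift([.4244,.2948,.019],-.143))
cv2.imwrite('pics/t2.png',cv2.resize(im[170:290,130:280],None,fx=4,fy=4,interpolation=cv2.INTER_CUBIC))
E
```

```text
3.2 [0.42184116 0.29626498 0.13457247]
top body_mid [([0.436, 0.295, 0.029], 0.88)]
top hole [([0.527, 0.28, 0.002], 0.67)]
top lip [([0.568, 0.274, 0.008], 0.89)]
side body_mid [([0.44, 0.292, 0.033], 0.8)]
side hole [([0.522, 0.284, 0.002], 0.95)]
side lip [([0.569, 0.273, 0.015], 0.78)]
(array([-0.19, -0.74, 11.64]), np.float64(-0.4), np.float64(-8.6))
```

View pics/t2.png

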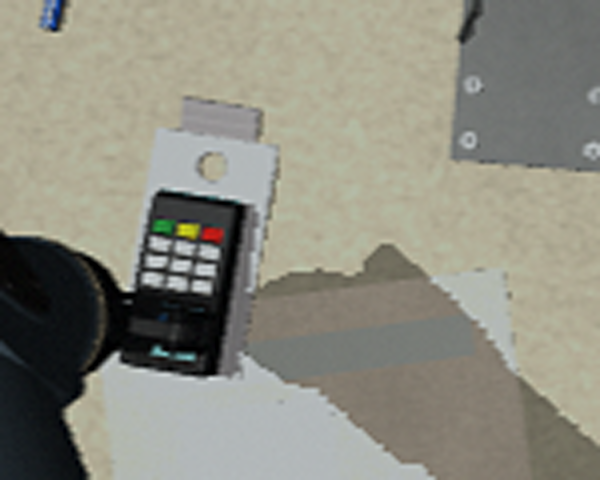

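Call:
apply_moves(rows=[{"grip": 8.5,"tx": 0,"ty": -0.5,"tz": 3,"turn": 0},{"grip": 8.5,"tx": 0,"ty": -0.5,"tz": 5.5,"turn": 0},{"grip": 8.5,"tx": 0,"ty": -0.5,"tz": 5.5,"turn": 0},{"grip": 8.5,"tx": 0,"ty": -0.5,"tz": 5.5,"turn": 0},{"grip": 8.5,"tx": 0,"ty": -0.5,"tz": 5.5,"turn": 0},{"grip": 8.5,"tx": 0,"ty": -0.5,"tz": 5.5,"turn": 0}])

```text
t: 4.1
position: [0.4262, 0.2935, 0.0816]
ee_rot: [-3.132, 0.233, -0.003]
contact_force: [-0.1, 0.2, -0.3]
grip_width: 0.0846
grasp_force: 0.0
```

```bash
python3 - <<'E'
from h import *
o,a=fit([(-22.5e-3,0)]*4+[(.063,0)]*4+[(.109,0)]*4+[(0,0)]*2,[(.443,.289),(.436,.295),(.436,.295),(.44,.292),(.526,.284),(.523,.283),(.527,.28),(.522,.284),(.57,.271),(.568,.273),(.568,.274),(.569,.273),(.462,.287),(.46,.291)])
g=o-.0375*np.array([np.cos(a),np.sin(a)]);print(o,a,g)
im=robot.get_image('side');s=robot.state();print(s['t'],s['position'],shift([*g,.019],a))
cv2.imwrite('pics/s3.png',cv2.resize(im[220:340,210:340],None,fx=4.5,fy=4.5,interpolation=cv2.INTER_CUBIC))
E
```

```text
[0.46130879 0.28983797] -0.14554945494081964 [0.4242053  0.29527682]
4.15 [0.42614326 0.29358562 0.08154085] (array([-0.23, -0.13,  6.25]), np.float64(-0.1), np.float64(-8.5))
```

View pics/s3.png

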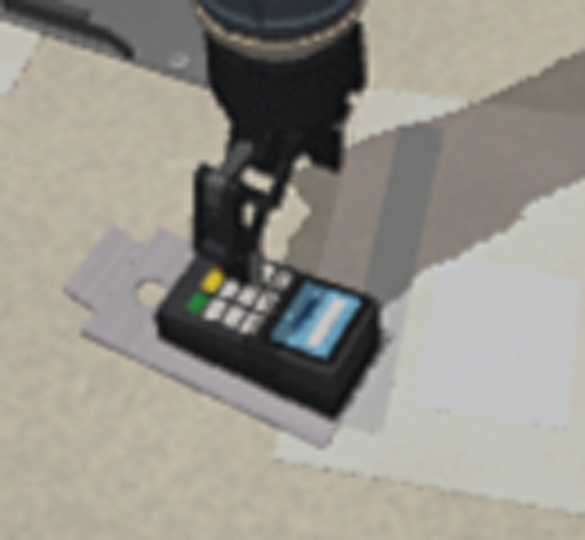

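```bash
python3 - <<'E'
from h import *
for P in ([.432,.336,.09],[.420,.251,.09],[.426,.2936,.0816]): print((proj('side',P)-[210,220])*4.5)
a=-.1455;o=np.array([.4613,.2898]);r=np.array([[np.cos(a),-np.sin(a)],[np.sin(a),np.cos(a)]])
for x,y,z in((-.085,.031,.055),(-.085,-.031,.055),(.04,.031,.041),(.04,-.031,.041),(-.085,.045,.004)): print((proj('side',[*(o+r@[x,y]),z])-[210,220])*4.5)
E
```

```text
[246.30446267 320.9333398 ]
[319.3660658  212.23829474]
[284.1137571  274.12013441]
[333.84010998 378.51836985]
[383.75006279 297.73513683]
[147.67124909 306.0430973 ]
[202.10283377 232.05665387]
[322.53282465 447.14187764]
```

```bash
python3 - <<'E'
from h import *
im=cv2.imread('pics/s3.png');im=im.copy()
for P in ([.432,.336,.0946],[.420,.251,.0946],[.426,.2936,.0816],[.426,.2936,.16],[.432,.336,.05]):
    cv2.circle(im,tuple(int(v) for v in (proj('side',P)-[210,220])*4.5),4,(0,0,255),-1)
t=cv2.imread('pics/t2.png')
for P in ([.428,.338,.147],[.416,.2535,.147],[.422,.296,.134]):
    cv2.circle(t,tuple(int(v) for v in (proj('top',P)-[130,170])*4),4,(0,0,255),-1)
t=cv2.resize(t,None,fx=.8,fy=.8)
h=max(im.shape[0],t.shape[0]);c=np.zeros((h,im.shape[1]+t.shape[1],3),np.uint8)
c[:im.shape[0],:im.shape[1]]=im;c[:t.shape[0],im.shape[1]:]=t
cv2.imwrite('pics/m4.png',cv2.resize(c,None,fx=.73,fy=.73)[:600,:800]);print(c.shape)
E
```

```text
(540, 1065, 3)
```

View pics/m4.png

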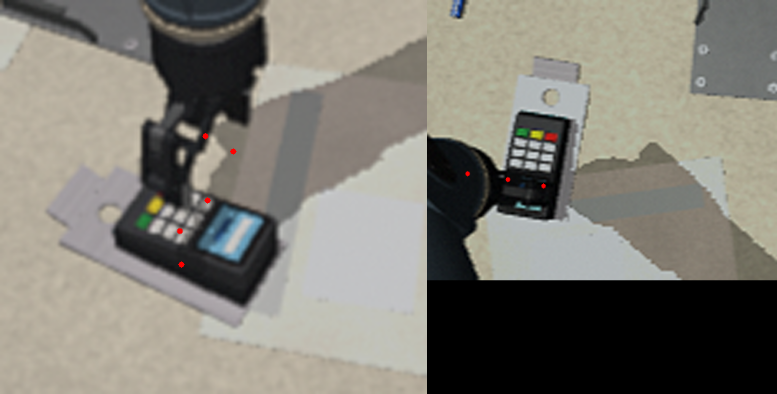

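The markers agree with the side view in the columns. In the side view, though, the visible near fingertip at (178,207) lies above the predicted (180,231), so the open fingertips stand higher than the TCP. I go lower and check again.

Call:
apply_moves(rows=[{"grip": 8.5,"tx": -0.2,"ty": -0.1,"tz": 2,"turn": 0},{"grip": 8.5,"tx": -0.2,"ty": -0.1,"tz": 3.6,"turn": 0},{"grip": 8.5,"tx": -0.2,"ty": -0.1,"tz": 3.6,"turn": 0},{"grip": 8.5,"tx": -0.2,"ty": -0.1,"tz": 3.6,"turn": 0},{"grip": 8.5,"tx": -0.2,"ty": -0.1,"tz": 3.6,"turn": 0}])

```text
t: 4.57
position: [0.424, 0.2949, 0.0453]
ee_rot: [-3.132, 0.232, -0.002]
contact_force: [-0.8, 0.5, 0.0]
grip_width: 0.0846
grasp_force: 0.0
```

```bash
python3 - <<'E'
from h import *
im=robot.get_image('side');t=robot.get_image('top');s=robot.state();print(s['t'],s['position'],s['contact_force'],shift([.4242,.2953,.019],-.1455))
p=s['position'];q=np.array([.142,.99])*.0425
a=cv2.resize(im[220:330,210:320],None,fx=5,fy=5,interpolation=cv2.INTER_CUBIC)
b=cv2.resize(t[190:300,130:180],None,fx=5,fy=5,interpolation=cv2.INTER_CUBIC)
for g in(1,-1):
  P=[*(p[:2]+g*q),p[2]+.013]
  cv2.circle(a,tuple(int(v) for v in (proj('side',P)-[210,220])*5),3,(0,0,255),-1)
  cv2.circle(b,tuple(int(v) for v in (proj('top',P)-[130,190])*5),3,(0,0,255),-1)
o=np.hstack([a,b]);o=cv2.convertScaleAbs(o,alpha=1.6,beta=20);cv2.imwrite('pics/m5.png',o)
E
```

```text
4.6667 [0.42413362 0.29495922 0.04527203] [ 0.20191169 -0.94393582  1.30444585] (array([-0.  , -0.03,  2.63]), np.float64(-0.1), np.float64(-8.5))
```

View pics/m5.png

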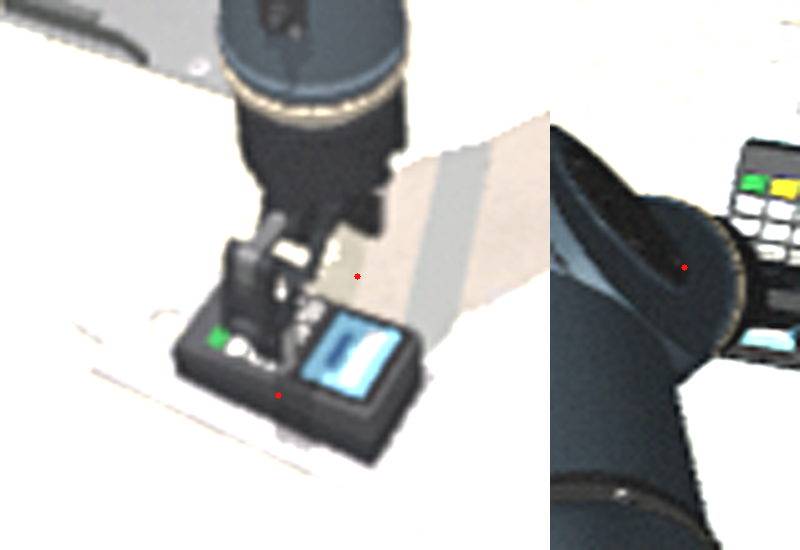

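The near fingertip at (285,372) now sits at the body's near top edge, so the remaining offset could be height or sideways. I descend a few millimetres at a time and watch the force.

Call:
apply_moves(rows=[{"grip": 8.5,"tx": 0,"ty": 0,"tz": 0.5,"turn": 0},{"grip": 8.5,"tx": 0,"ty": 0,"tz": 0.9,"turn": 0},{"grip": 8.5,"tx": 0,"ty": 0,"tz": 1.1,"turn": 0},{"grip": 8.5,"tx": 0,"ty": 0,"tz": 1.2,"turn": 0}])

```text
t: 5.0
position: [0.4233, 0.2944, 0.0317]
ee_rot: [3.133, -0.232, -0.001]
contact_force: [-0.2, -0.5, -1.2]
grip_width: 0.085
grasp_force: 0.0
```

Call:
apply_moves(rows=[{"grip": 8.5,"tx": 0,"ty": 0,"tz": 0.5,"turn": 0},{"grip": 8.5,"tx": 0,"ty": 0,"tz": 0.9,"turn": 0},{"grip": 8.5,"tx": 0,"ty": 0,"tz": 1.3,"turn": 0},{"grip": 8.5,"tx": 0,"ty": 0,"tz": 1.4,"turn": 0},{"grip": 8.5,"tx": 0,"ty": 0,"tz": 1.4,"turn": 0}])

```text
t: 5.42
position: [0.4232, 0.2944, 0.0176]
ee_rot: [3.132, -0.232, -0.001]
contact_force: [-0.1, 0.4, 0.7]
grip_width: 0.0853
grasp_force: 0.0
```

Call:
apply_moves(rows=[{"grip": 6,"tx": 0,"ty": 0,"tz": 0,"turn": 0},{"grip": 5,"tx": 0,"ty": 0,"tz": 0,"turn": 0},{"grip": 5,"tx": 0,"ty": 0,"tz": 0,"turn": 0},{"grip": 5,"tx": 0,"ty": 0,"tz": 0,"turn": 0},{"grip": 5,"tx": 0,"ty": 0,"tz": 0,"turn": 0},{"grip": 5,"tx": 0,"ty": 0,"tz": 0,"turn": 0},{"grip": 5,"tx": 0,"ty": 0,"tz": 0,"turn": 0},{"grip": 5,"tx": 0,"ty": 0,"tz": 0,"turn": 0}])

```text
t: 6.08
position: [0.4235, 0.2946, 0.0182]
ee_rot: [-3.133, 0.232, -0.0]
contact_force: [-0.1, -0.1, 1.0]
grip_width: 0.05
grasp_force: 0.0
```

```bash
python3 - <<'E'
from h import *
im=robot.get_image('side');t=robot.get_image('top');s=robot.state();print(s['t'],s['position'],s['contact_force'],s['grip_width'],np.round(s['joint_positions'],3).tolist())
a=cv2.resize(im[220:340,210:330],None,fx=5,fy=5,interpolation=cv2.INTER_CUBIC)
b=cv2.resize(t[185:305,140:180],None,fx=5,fy=5,interpolation=cv2.INTER_CUBIC)
o=np.hstack([a,b]);o=cv2.convertScaleAbs(o,alpha=1.6,beta=20);cv2.imwrite('pics/m6.png',o)
for c in('top','side'):
    for n in('body_mid','hole','lip'):
        print(c,n,[(np.round(d['xyz'],3).tolist(),round(d['score'],2)) for d in robot.spot_point(n,c)[:1]])
E
```

```text
6.1833 [0.42346046 0.29454693 0.01814923] [ 0.281509   -0.04921647  0.18943985] 0.05006402673590956 [-0.691, 0.582, -0.011, 2.05, 0.012, 0.51, -2.43]
top body_mid [([0.523, 0.284, 0.003], 0.39)]
top hole [([0.525, 0.281, 0.004], 0.92)]
top lip [([0.572, 0.274, 0.007], 0.74)]
side body_mid [([0.441, 0.293, 0.031], 0.77)]
side hole []
side lip [([0.572, 0.272, 0.011], 0.77)]
```

View pics/m6.png

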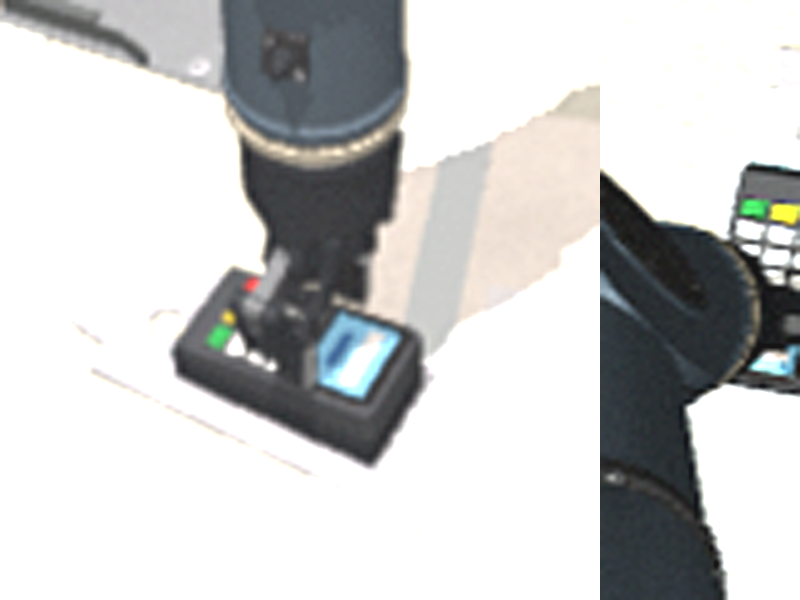

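The picture shows the half-closed fingers at (300,385) still above the terminal's body, not beside it. The true tool height must therefore be about 3 cm above the reported one. I reopen and go lower, watching the force.

Call:
apply_moves(rows=[{"grip": 8.5,"tx": 0,"ty": 0,"tz": -0.5,"turn": 0},{"grip": 8.5,"tx": 0,"ty": 0,"tz": -0.5,"turn": 0},{"grip": 8.5,"tx": 0,"ty": 0,"tz": -0.5,"turn": 0},{"grip": 8.5,"tx": 0,"ty": 0,"tz": -0.5,"turn": 0},{"grip": 8.5,"tx": 0,"ty": 0,"tz": -0.5,"turn": 0},{"grip": 8.5,"tx": 0,"ty": 0,"tz": 0,"turn": 0},{"grip": 8.5,"tx": 0,"ty": 0,"tz": 0.4,"turn": 0},{"grip": 8.5,"tx": 0,"ty": 0,"tz": 0.8,"turn": 0},{"grip": 8.5,"tx": 0,"ty": 0,"tz": 1.0,"turn": 0},{"grip": 8.5,"tx": 0,"ty": 0,"tz": 1.0,"turn": 0}])

```text
t: 7.32
position: [0.4231, 0.2943, 0.0074]
ee_rot: [3.132, -0.232, -0.001]
contact_force: [-0.5, -0.6, -0.0]
grip_width: 0.0852
grasp_force: 0.0
```

Call:
apply_moves(rows=[{"grip": 8.5,"tx": 0,"ty": 0,"tz": 0.4,"turn": 0},{"grip": 8.5,"tx": 0,"ty": 0,"tz": 0.8,"turn": 0},{"grip": 8.5,"tx": 0,"ty": 0,"tz": 1.0,"turn": 0},{"grip": 8.5,"tx": 0,"ty": 0,"tz": 1.0,"turn": 0}])

```text
t: 7.65
position: [0.4232, 0.2944, -0.0024]
ee_rot: [3.133, -0.232, -0.001]
contact_force: [-0.2, 0.1, 0.2]
grip_width: 0.085
grasp_force: 0.0
```

```bash
python3 - <<'E'
from h import *
im=robot.get_image('side');s=robot.state();print(s['t'],s['position'],s['contact_force'])
# near-finger silhouette: difference to first side picture restricted to bright plate/counter near side
old=cv2.imread('pics/side0.png');d=cv2.absdiff(im,old).max(2)>25
ys,xs=np.where(d[230:345,215:340]);
for r in range(270,330,4):
    x=np.where(d[r,215:320])[0]+215
    print(r,(x.min(),x.max(),len(x)) if len(x) else None,end='; ')
E
```

```text
7.7 [ 0.42328114  0.29445918 -0.00216024] [ 0.22220986 -0.48677976 -0.33405115]
270 (np.int64(227), np.int64(319), 60); 274 (np.int64(263), np.int64(319), 57); 278 (np.int64(221), np.int64(319), 58); 282 (np.int64(256), np.int64(318), 47); 286 (np.int64(256), np.int64(319), 52); 290 (np.int64(217), np.int64(319), 42); 294 (np.int64(219), np.int64(319), 28); 298 (np.int64(232), np.int64(319), 19); 302 (np.int64(223), np.int64(317), 17); 306 (np.int64(222), np.int64(319), 23); 310 (np.int64(232), np.int64(318), 29); 314 (np.int64(221), np.int64(318), 18); 318 (np.int64(259), np.int64(319), 23); 322 (np.int64(230), np.int64(318), 22); 326 (np.int64(216), np.int64(318), 12);
```

Call:
apply_moves(rows=[{"grip": 8.5,"tx": 0,"ty": 0,"tz": 0.4,"turn": 0},{"grip": 8.5,"tx": 0,"ty": 0,"tz": 0.8,"turn": 0},{"grip": 8.5,"tx": 0,"ty": 0,"tz": 1.0,"turn": 0},{"grip": 8.5,"tx": 0,"ty": 0,"tz": 1.0,"turn": 0}])

```text
t: 8.03
position: [0.4232, 0.2944, -0.0124]
ee_rot: [3.133, -0.232, -0.001]
contact_force: [-0.2, 0.4, 0.2]
grip_width: 0.0849
grasp_force: 0.0
```

Call:
apply_moves(rows=[{"grip": 7,"tx": 0,"ty": 0,"tz": 0,"turn": 0},{"grip": 6.5,"tx": 0,"ty": 0,"tz": 0,"turn": 0},{"grip": 5.8,"tx": 0,"ty": 0,"tz": 0,"turn": 0},{"grip": 5.5,"tx": 0,"ty": 0,"tz": 0,"turn": 0},{"grip": 5.5,"tx": 0,"ty": 0,"tz": 0,"turn": 0},{"grip": 5.5,"tx": 0,"ty": 0,"tz": 0,"turn": 0}])

```text
t: 8.53
position: [0.4237, 0.2949, -0.0113]
ee_rot: [-3.132, 0.231, -0.001]
contact_force: [-0.4, -0.3, 5.6]
grip_width: 0.0603
grasp_force: 65.6
```

Gripped at 60 mm with 65 N. I lift a little to test the hold.

Call:
apply_moves(rows=[{"grip": 5.5,"tx": 0,"ty": 0,"tz": -0.5,"turn": 0},{"grip": 5.5,"tx": 0,"ty": 0,"tz": -1.5,"turn": 0},{"grip": 5.5,"tx": 0,"ty": 0,"tz": -3,"turn": 0},{"grip": 5.5,"tx": 0,"ty": 0,"tz": -4,"turn": 0},{"grip": 5.5,"tx": 0,"ty": 0,"tz": -4,"turn": 0},{"grip": 5.5,"tx": 0,"ty": 0,"tz": -4,"turn": 0}])

```text
t: 9.03
position: [0.4238, 0.2948, 0.0288]
ee_rot: [-3.132, 0.232, -0.002]
contact_force: [0.4, 0.0, -4.9]
grip_width: 0.0599
grasp_force: 66.7
```

```bash
cat >> h.py <<'E'
def spots(names,n=1):
    for c in('top','side'):
        robot.get_image(c)
        for t in names: print(c,t,[(np.round(d['xyz'],3).tolist(),round(d['score'],2)) for d in robot.spot_point(t,c)[:n]])
E
python3 - <<'E'
from h import *
s=robot.state();print(s['t'],s['position'],s['contact_force'],s['wrist_torque'],s['grip_width'])
spots(['body_mid','hole','lip']);spots(['pin','mouth','mount'],3)
b=np.array([np.cos(-.058),np.sin(-.058)])
h=np.array([.697,.041])-.14*b;u=.063+.0375
# keep the tool-to-terminal offset: grasp = hole - u*dir
print(shift([*(h-u*b),.055],-.058))
E
```

```text
9.0333 [0.42384564 0.29482135 0.0288217 ] [ 0.38312811  0.01930445 -4.94410765] [ 0.04147417  0.06325823 -0.03019893] 0.059859685409516986
top body_mid [([0.438, 0.293, 0.07], 0.78)]
top hole [([0.524, 0.282, 0.043], 0.94)]
top lip [([0.57, 0.273, 0.05], 0.68)]
side body_mid [([0.442, 0.288, 0.068], 0.69)]
side hole [([0.525, 0.279, 0.04], 0.57)]
side lip [([0.736, -0.212, 0.001], 0.45)]
top pin [([0.303, -0.254, -0.001], 0.86), ([0.7, 0.039, 0.005], 0.7)]
top mouth [([0.616, 0.043, 0.004], 0.73), ([0.218, -0.26, 0.004], 0.7)]
top mount [([0.3, -0.262, -0.001], 0.92), ([0.7, 0.042, -0.001], 0.69)]
side pin [([0.698, 0.042, 0.006], 0.6), ([0.299, -0.255, 0.002], 0.57), ([0.562, -0.506, -0.003], 0.33)]
side mouth [([0.614, 0.048, 0.003], 0.91), ([0.214, -0.259, 0.004], 0.67), ([0.474, -0.288, 0.001], 0.21)]
side mount [([0.298, -0.255, -0.001], 0.89), ([0.693, 0.045, 0.001], 0.75), ([0.615, 0.048, 0.003], 0.42)]
(array([ 6.83, 23.21, -2.69]), np.float64(-5.1), np.float64(-8.5))
```

Call:
apply_moves(rows=[{"grip": 5.5,"tx": 0.5,"ty": 2,"tz": -0.5,"turn": 0},{"grip": 5.5,"tx": 1.5,"ty": 5,"tz": -0.5,"turn": 0},{"grip": 5.5,"tx": 2.5,"ty": 8.5,"tz": -0.5,"turn": -1},{"grip": 5.5,"tx": 3.5,"ty": 12,"tz": -0.5,"turn": -2},{"grip": 5.5,"tx": 4.5,"ty": 15.5,"tz": -0.5,"turn": -3},{"grip": 5.5,"tx": 5.6,"ty": 19,"tz": -0.5,"turn": -4},{"grip": 5.5,"tx": 6.4,"ty": 21.6,"tz": -0.5,"turn": -4.8},{"grip": 5.5,"tx": 6.8,"ty": 23,"tz": -0.5,"turn": -5},{"grip": 5.5,"tx": 6.8,"ty": 23.2,"tz": 0.5,"turn": -5},{"grip": 5.5,"tx": 6.8,"ty": 23.2,"tz": 1.5,"turn": -5},{"grip": 5.5,"tx": 6.8,"ty": 23.2,"tz": 2,"turn": -5},{"grip": 5.5,"tx": 6.8,"ty": 23.2,"tz": 2,"turn": -5}])

```text
t: 10.83
position: [0.4561, 0.055, 0.0074]
ee_rot: [3.14, -0.095, -0.002]
contact_force: [1.3, 0.1, -5.0]
grip_width: 0.06
grasp_force: 66.9
```

Call:
apply_moves(rows=[{"grip": 5.5,"tx": 0,"ty": 0,"tz": 0,"turn": 0},{"grip": 5.5,"tx": 0,"ty": 0,"tz": 0,"turn": 0},{"grip": 5.5,"tx": 0,"ty": 0,"tz": 0,"turn": 0}])

```text
t: 11.08
position: [0.4569, 0.0555, 0.0086]
ee_rot: [-3.14, 0.094, -0.001]
contact_force: [0.0, -0.3, -5.2]
grip_width: 0.06
grasp_force: 66.9
```

```bash
python3 - <<'E'
from h import *
s=robot.state();print(s['t'],s['position'],s['contact_force'],s['grip_width'],shift(s['position'])[2])
spots(['body_mid','hole','lip']);spots(['hole','lip','pin','mouth'],2)
for c in('top','side'): cv2.imwrite(f'pics/{c}7.png',robot.get_image(c))
a=cv2.imread('pics/top7.png')[125:245,225:300];b=cv2.imread('pics/side7.png')[185:265,195:295]
a=cv2.resize(a,None,fx=5,fy=5,interpolation=cv2.INTER_CUBIC);b=cv2.resize(b,None,fx=4.2,fy=4.2,interpolation=cv2.INTER_CUBIC)
c=np.zeros((600,800,3),np.uint8);c[:600,:375]=a;c[:336,378:798]=b;cv2.imwrite('pics/m7.png',c)
E
```

```text
11.0833 [0.45687828 0.05546966 0.00855576] [ 0.01081811 -0.28475057 -5.16902158] 0.05997098726378797 -3.4
top body_mid [([0.472, 0.057, 0.05], 0.66)]
top hole [([0.558, 0.051, 0.019], 0.89)]
top lip [([0.604, 0.049, 0.029], 0.98)]
side body_mid [([0.474, 0.052, 0.05], 0.6)]
side hole [([0.559, 0.052, 0.02], 0.94)]
side lip [([0.603, 0.05, 0.031], 0.68)]
top hole [([0.558, 0.052, 0.018], 0.66)]
top lip [([0.562, -0.507, 0.001], 0.21)]
top pin [([0.302, -0.253, -0.004], 0.88), ([0.697, 0.038, -0.0], 0.68)]
top mouth [([0.217, -0.261, 0.004], 0.7), ([0.754, 0.233, 0.003], 0.52)]
side hole [([0.558, 0.051, 0.022], 0.61)]
side lip [([0.605, 0.044, 0.031], 0.79)]
side pin [([0.697, 0.043, 0.006], 0.85), ([0.299, -0.258, 0.007], 0.72)]
side mouth [([0.611, 0.048, 0.001], 0.74), ([0.213, -0.263, -0.001], 0.71)]
```

View pics/m7.png

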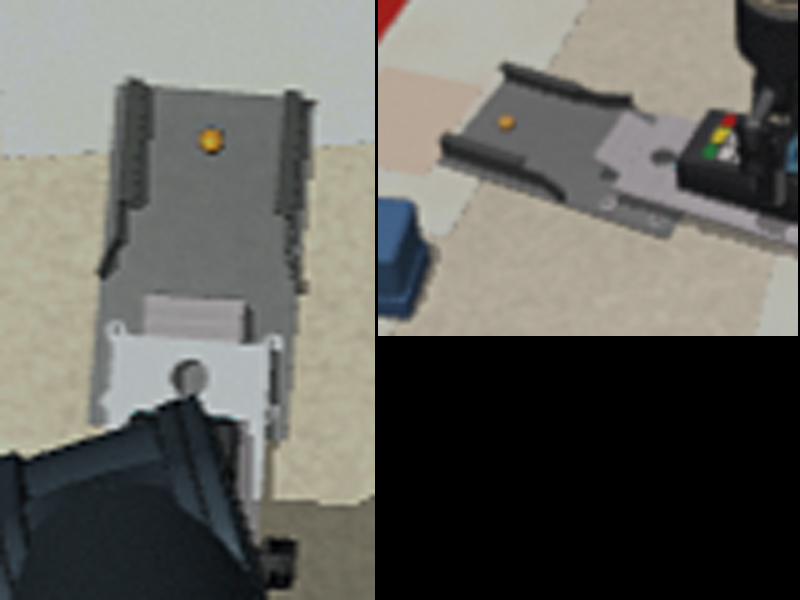

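The top crop shows the plate in line with the deck: the hole at (190,378), the pin at (211,141), and the lip edge parallel to the deck's far edge. I check the lateral error from these pixels.

```bash
python3 - <<'E'
from h import *
im=cv2.imread('pics/top7.png').astype(int);B,G,Rr=[im[...,i] for i in range(3)]
m=((Rr-B)>60);m[:140]=0;m[165:]=0;m[:,:255]=0;m[:,280:]=0
ys,xs=np.where(m);px=[xs.mean(),ys.mean()];P=unp('top',px,.0085)
def q(x,y,z): return unp('top',[225+x/5-.4,125+y/5-.4],z)
H=q(190,378,.022);H2=q(189,378,.020)
F=[q(110,333,.023),q(275,345,.023)];L=[q(125,88,.003),q(312,100,.003)]
ra=[q(150,90,.02),q(145,205,.02),q(283,95,.02),q(275,210,.02)]
print('pin',px,P,'hole',H,H2)
yaw=lambda a,b:np.arctan2((b-a)[0],-(b-a)[1])*-1
print('plate',yaw(*F),'deck',yaw(*L),'front mid',sum(F)/2,'rail mids',(ra[0]+ra[2])/2,(ra[1]+ra[3])/2)
for b in(-.05,-.06,-.07):
    d=(H-P)[:2];print(b,'along',d@[np.cos(b),np.sin(b)],'across',d@[-np.sin(b),np.cos(b)])
E
```

```text
pin [np.float64(266.6), np.float64(152.6)] [0.69667821 0.04036351 0.0085    ] hole [0.55721512 0.04881308 0.022     ] [0.55737909 0.04948421 0.02      ]
plate 0.05917224179086486 deck 0.05322240892830608 front mid [0.57942482 0.04777469 0.023     ] rail mids [0.72212621 0.0366226  0.02      ] [0.65548778 0.03921463 0.02      ]
-0.05 along -0.13971110861193117 across 0.0014687666850303517
-0.06 along -0.1397188105367704 across 7.160544625711696e-05
-0.07 along -0.13971254069698794 across -0.0013255629530010762
```

Call:
apply_moves(rows=[{"grip": 5.5,"tx": 0,"ty": 0,"tz": 0.5,"turn": 0},{"grip": 5.5,"tx": 0.5,"ty": 0,"tz": 0.8,"turn": 0},{"grip": 5.5,"tx": 1.2,"ty": 0,"tz": 0.8,"turn": 0},{"grip": 5.5,"tx": 2,"ty": 0,"tz": 0.8,"turn": 0},{"grip": 5.5,"tx": 3,"ty": 0,"tz": 0.8,"turn": 0},{"grip": 5.5,"tx": 4,"ty": 0,"tz": 0.8,"turn": 0},{"grip": 5.5,"tx": 5,"ty": 0,"tz": 0.8,"turn": 0},{"grip": 5.5,"tx": 5.8,"ty": 0,"tz": 0.8,"turn": 0},{"grip": 5.5,"tx": 6,"ty": 0,"tz": 0.8,"turn": 0},{"grip": 5.5,"tx": 6,"ty": 0,"tz": 0.8,"turn": 0},{"grip": 5.5,"tx": 6,"ty": 0,"tz": 0.8,"turn": 0}])

```text
t: 13.0
position: [0.516, 0.0514, -0.0]
ee_rot: [3.14, -0.095, -0.001]
contact_force: [-1.0, 0.0, -4.6]
grip_width: 0.0601
grasp_force: 67.0
```

```bash
python3 - <<'E'
from h import *
s=robot.state();print(s['t'],s['position'],s['contact_force'],s['grip_width'],shift(s['position'])[2])
spots(['body_mid','hole','lip','pin'],2)
E
```

```text
13.0 [ 5.16015299e-01  5.13685103e-02 -1.94548498e-05] [-1.01227289  0.04005085 -4.5832068 ] 0.06011479210210813 -3.5
top body_mid []
top hole [([0.62, 0.047, 0.014], 0.56)]
top lip [([0.666, 0.039, 0.019], 0.94)]
top pin [([0.696, 0.037, 0.002], 0.87)]
side body_mid [([0.532, 0.048, 0.045], 0.65)]
side hole [([0.619, 0.05, 0.012], 0.82)]
side lip [([0.664, 0.043, 0.024], 0.66)]
side pin [([0.695, 0.039, 0.006], 0.74), ([0.297, -0.257, 0.005], 0.65)]
```

Call:
apply_moves(rows=[{"grip": 5.5,"tx": 0.5,"ty": 0,"tz": 0,"turn": 0},{"grip": 5.5,"tx": 1.2,"ty": 0,"tz": 0,"turn": 0},{"grip": 5.5,"tx": 1.8,"ty": 0,"tz": 0,"turn": 0},{"grip": 5.5,"tx": 2.3,"ty": 0,"tz": 0,"turn": 0},{"grip": 5.5,"tx": 2.7,"ty": 0,"tz": 0,"turn": 0},{"grip": 5.5,"tx": 3,"ty": 0,"tz": 0,"turn": 0},{"grip": 5.5,"tx": 3,"ty": 0,"tz": 0,"turn": 0}])

```text
t: 14.08
position: [0.5472, 0.0496, 0.0001]
ee_rot: [-3.14, 0.095, -0.001]
contact_force: [-0.0, 0.7, -4.9]
grip_width: 0.0601
grasp_force: 67.0
```

Call:
apply_moves(rows=[{"grip": 5.5,"tx": 0.4,"ty": 0,"tz": 0,"turn": 0},{"grip": 5.5,"tx": 0.8,"ty": 0,"tz": 0,"turn": 0},{"grip": 5.5,"tx": 1.2,"ty": 0,"tz": 0,"turn": 0},{"grip": 5.5,"tx": 1.6,"ty": 0,"tz": 0,"turn": 0},{"grip": 5.5,"tx": 2,"ty": 0,"tz": 0,"turn": 0},{"grip": 5.5,"tx": 2.4,"ty": 0,"tz": 0,"turn": 0},{"grip": 5.5,"tx": 2.8,"ty": 0,"tz": 0,"turn": 0},{"grip": 5.5,"tx": 3,"ty": 0,"tz": 0,"turn": 0},{"grip": 5.5,"tx": 3,"ty": 0,"tz": 0,"turn": 0}])

```text
t: 14.83
position: [0.577, 0.0478, 0.0001]
ee_rot: [-3.14, 0.095, -0.001]
contact_force: [-0.3, -0.1, -4.4]
grip_width: 0.0601
grasp_force: 67.0
```

```bash
python3 - <<'E'
from h import *
s=robot.state();print(s['t'],s['position'],s['contact_force'],s['wrist_torque'],s['grip_width'],shift(s['position'])[2])
spots(['body_mid','hole','lip','pin'],2)
E
```

```text
14.8333 [5.76994799e-01 4.78251431e-02 1.23228955e-04] [-0.32103483 -0.14607229 -4.44197369] [-0.01217246  0.06154016  0.07554205] 0.060057184873232715 -3.5
top body_mid []
top hole [([0.679, 0.042, 0.012], 0.48)]
top lip [([0.723, 0.043, 0.021], 0.6)]
top pin [([0.694, 0.039, 0.002], 0.92), ([0.304, -0.256, -0.001], 0.7)]
side body_mid [([0.595, 0.045, 0.042], 0.77)]
side hole [([0.674, 0.046, 0.014], 0.94)]
side lip [([0.721, 0.04, 0.023], 0.91), ([0.737, -0.211, 0.004], 0.49)]
side pin [([0.696, 0.04, 0.006], 0.68), ([0.299, -0.258, 0.003], 0.6)]
```

Call:
apply_moves(rows=[{"grip": 5.5,"tx": 0.4,"ty": 0,"tz": 0,"turn": 0},{"grip": 5.5,"tx": 0.8,"ty": 0,"tz": 0,"turn": 0},{"grip": 5.5,"tx": 1.2,"ty": 0,"tz": 0,"turn": 0},{"grip": 5.5,"tx": 1.6,"ty": 0,"tz": 0,"turn": 0},{"grip": 5.5,"tx": 1.8,"ty": 0,"tz": 0,"turn": 0},{"grip": 5.5,"tx": 1.8,"ty": 0,"tz": 0.2,"turn": 0},{"grip": 5.5,"tx": 1.8,"ty": 0,"tz": 0.35,"turn": 0},{"grip": 5.5,"tx": 1.8,"ty": 0,"tz": 0.45,"turn": 0},{"grip": 5.5,"tx": 1.8,"ty": 0,"tz": 0.45,"turn": 0},{"grip": 5.5,"tx": 1.8,"ty": 0,"tz": 0.45,"turn": 0}])

```text
t: 16.17
position: [0.594, 0.0468, -0.0045]
ee_rot: [3.14, -0.095, -0.001]
contact_force: [-0.5, 0.8, -4.9]
grip_width: 0.06
grasp_force: 67.0
```

```bash
python3 - <<'E'
from h import *
s=robot.state();print(s['t'],s['position'],s['contact_force'],s['wrist_torque'],s['grip_width'],shift(s['position'])[2])
spots(['body_mid','hole','lip','pin'],1)
E
```

```text
16.1667 [ 0.59403158  0.04678652 -0.00452336] [-0.48426622  0.77943916 -4.9022627 ] [ 0.06713685  0.07107489 -0.02751095] 0.05996999050589665 -3.5
top body_mid []
top hole [([0.697, 0.042, 0.008], 0.56)]
top lip [([0.476, -0.285, 0.001], 0.7)]
top pin [([0.304, -0.252, -0.001], 0.73)]
side body_mid [([0.613, 0.043, 0.041], 0.63)]
side hole [([0.692, 0.044, 0.007], 0.93)]
side lip [([0.743, 0.035, 0.02], 0.65)]
side pin [([0.695, 0.044, 0.006], 0.79)]
```

Call:
apply_moves(rows=[{"grip": 5.5,"tx": 0,"ty": 0,"tz": 0.1,"turn": 0},{"grip": 5.5,"tx": 0,"ty": 0,"tz": 0.2,"turn": 0},{"grip": 5.5,"tx": 0,"ty": 0,"tz": 0.3,"turn": 0},{"grip": 5.5,"tx": 0,"ty": 0,"tz": 0.3,"turn": 0},{"grip": 5.5,"tx": 0,"ty": 0,"tz": 0.3,"turn": 0}])

```text
t: 17.08
position: [0.5943, 0.0467, -0.0075]
ee_rot: [3.14, -0.095, -0.0]
contact_force: [-0.1, -0.2, -5.3]
grip_width: 0.0604
grasp_force: 67.0
```

Call:
apply_moves(rows=[{"grip": 5.5,"tx": 0,"ty": 0,"tz": 0.1,"turn": 0},{"grip": 5.5,"tx": 0,"ty": 0,"tz": 0.2,"turn": 0},{"grip": 5.5,"tx": 0,"ty": 0,"tz": 0.2,"turn": 0},{"grip": 5.5,"tx": 0,"ty": 0,"tz": 0.2,"turn": 0}])

```text
t: 17.42
position: [0.5945, 0.0468, -0.0082]
ee_rot: [3.14, -0.095, 0.001]
contact_force: [-4.3, 0.3, 9.2]
grip_width: 0.0601
grasp_force: 68.7
```

Contact came at the height expected for the deck (-8.2 mm reported; -11.3 mm was on the counter, plus the 3 mm deck). I open a little to let go and check the fit before leaving.

Call:
apply_moves(rows=[{"grip": 6.5,"tx": 0,"ty": 0,"tz": 0.1,"turn": 0},{"grip": 7.5,"tx": 0,"ty": 0,"tz": 0,"turn": 0},{"grip": 7.5,"tx": 0,"ty": 0,"tz": 0,"turn": 0},{"grip": 7.5,"tx": 0,"ty": 0,"tz": 0,"turn": 0},{"grip": 7.5,"tx": 0,"ty": 0,"tz": 0,"turn": 0}])

```text
t: 17.83
position: [0.5945, 0.0468, -0.0093]
ee_rot: [-3.14, 0.095, -0.0]
contact_force: [0.0, 0.2, -0.4]
grip_width: 0.0752
grasp_force: 0.0
```

```bash
python3 - <<'E'
from h import *
s=robot.state();print(s['t'],s['position'],s['contact_force'],s['grip_width'])
spots(['body_mid','hole','lip','pin'],1);spots(['hole','lip'],1)
im=robot.get_image('top').astype(int);m=((im[...,2]-im[...,0])>60);m[:140]=0;m[165:]=0;m[:,:255]=0;m[:,280:]=0
ys,xs=np.where(m);print(len(xs),xs.mean() if len(xs) else 0,ys.mean() if len(xs) else 0)
print(im[143:164,256:278].max(2))
E
```

```text
17.8333 [ 0.59453155  0.04679337 -0.00933081] [ 0.00312309  0.2043137  -0.44752305] 0.07518788929665149
top body_mid []
top hole [([0.697, 0.045, 0.005], 0.71)]
top lip [([0.741, 0.04, 0.013], 0.5)]
top pin [([0.303, -0.256, -0.003], 0.97)]
side body_mid [([0.612, 0.043, 0.034], 0.76)]
side hole [([0.696, 0.046, 0.006], 0.56)]
side lip [([0.743, 0.041, 0.015], 0.8)]
side pin [([0.301, -0.258, 0.004], 0.95)]
top hole [([0.56, 0.51, 0.004], 0.7)]
top lip [([0.742, 0.038, 0.009], 0.52)]
side hole [([0.693, 0.046, 0.002], 0.69)]
side lip [([0.743, 0.036, 0.015], 0.62)]
0 0 0
[[115 121 149 167 168 157 127 121  90  53  58  51  34  44  57  56  47  70
  140 170 156 123]
 [124 118  98  86  53  35  34  56  85  56  57  54  38  33  56  55  53  63
  121 167 148 106]
 [ 49  41  40  42  48  49  47  47  54  57  55  53  46  30  59  56  55  41
   94 173 152 108]
 [ 48  50  54  54  54  56  56  79 101  60  54  57  53  35  43  57  58  48
   54 128 161 110]
 [ 56  56  57  59  60  60  60  52  50  69  56  56  53  36  43  59  56  53
   33 112 202 196]
 [ 60  59  61  62  61  64  61  60  74  97  57  56  58  44
[... 731 characters left out ...]
1  47  66  65  67  53  39  70
   70  68  57  54]
 [ 49  51  52  54  52  57  56  57  57  56  57  59  66  67  70  61  34  54
   70  70  60  63]
 [ 49  48  50  49  48  51  46  50  55  57  57  64  72  69  70  62  42  57
   73  72  70  57]
 [ 50  48  49  49  48  46  45  46  44  42  47  52  60  73  72  68  48  41
   74  72  74  53]
 [ 51  50  49  47  48  47  46  44  45  42  42  36  49  73  71  73  62  43
   77  75  76  63]
 [ 51  47  49  48  49  49  45  44  46  45  42  39  53  77  75  74  64  37
   58  76  77  69]
 [ 51  50  49  49  49  47  45  46  45  44  43  39  53  80  77  76  69  47
   61  78  78  74]
 [ 53  49  48  48  48  47  47  44  45  44  43  41  39  54  80  78  74  51
   45  80  79  77]]
```

Heights fit a seated plate (body middle at 34 mm, 33 mm expected). I retreat straight up and back, then check with a free view.

Call:
apply_moves(rows=[{"grip": 7.8,"tx": 0,"ty": 0,"tz": -0.5,"turn": 0},{"grip": 8.2,"tx": 0,"ty": 0,"tz": -1.5,"turn": 0},{"grip": 8.2,"tx": 0,"ty": 0,"tz": -3.5,"turn": 0},{"grip": 8.2,"tx": 0,"ty": 0,"tz": -6,"turn": 0},{"grip": 8.2,"tx": 0,"ty": 0,"tz": -9,"turn": 0},{"grip": 8.2,"tx": 0,"ty": 0,"tz": -12,"turn": 0},{"grip": 8.2,"tx": -3,"ty": 3,"tz": -15,"turn": 0},{"grip": 8.2,"tx": -6,"ty": 6,"tz": -16,"turn": 0},{"grip": 8.2,"tx": -9,"ty": 10,"tz": -16,"turn": 0},{"grip": 8.2,"tx": -10,"ty": 14,"tz": -16,"turn": 0},{"grip": 8.2,"tx": -10,"ty": 18,"tz": -16,"turn": 0},{"grip": 8.2,"tx": -10,"ty": 18,"tz": -16,"turn": 0}])

```text
t: 19.68
position: [0.4814, -0.1328, 0.1522]
ee_rot: [3.137, -0.103, 0.001]
contact_force: [0.2, -0.8, -0.5]
grip_width: 0.0819
grasp_force: 0.0
```

```bash
python3 - <<'E'
from h import *
s=robot.state();print(s['t'],s['position'],s['contact_force'],s['grip_width'])
spots(['body_mid','hole','lip','terminal'],1);spots(['hole','lip','body_mid'],1)
im=robot.get_image('top').astype(int);m=((im[...,2]-im[...,0])>60);m[:140]=0;m[165:]=0;m[:,:255]=0;m[:,280:]=0
ys,xs=np.where(m);print('brass',len(xs),xs.mean() if len(xs) else 0,ys.mean() if len(xs) else 0)
print(im[144:162,257:277].max(2))
E
```

```text
19.6833 [ 0.48137673 -0.13279521  0.15221736] [ 0.17121901 -0.83823959 -0.47420437] 0.08191122657373864
top body_mid []
top hole [([0.699, 0.04, 0.002], 0.68)]
top lip [([0.742, 0.041, 0.011], 0.65)]
top terminal [([0.634, 0.044, 0.001], 0.73)]
side body_mid [([0.613, 0.043, 0.034], 0.61)]
side hole [([0.691, 0.044, 0.004], 0.61)]
side lip [([0.742, 0.035, 0.014], 0.72)]
side terminal [([0.477, -0.288, 0.001], 0.68)]
top hole [([0.698, 0.043, 0.003], 0.66)]
top lip [([0.74, 0.039, 0.008], 0.79)]
top body_mid [([0.608, 0.048, 0.032], 0.93)]
side hole [([0.696, 0.046, 0.004], 0.59)]
side lip [([0.744, 0.036, 0.015], 0.95)]
side body_mid [([0.612, 0.044, 0.034], 0.69)]
brass 16 266.5 152.5
[[110 136 148 149 149 149 149 149 148 148 147 149 147 147 148 150 149 151
  149 139]
 [141 147 159 160 159 156 154 153 152 152 152 151 150 151 152 150 151 152
  153 139]
 [182 184 182 182 182 183 183 183 183 181 175 176 174 173 165 166 163 160
  160 146]
 [176 176 177 174 176 176 178 174 178 177 178 178 179 179 180 181 182 181
  181 183]
 [181 179 176 178 176 175 176 175 175 176 177 177 176 174 174 17
[... 426 characters left out ...]
 180 180
  179 180]
 [179 179 178 178 179 168 125  89 111 171 175 130  70 145 179 176 176 174
  175 174]
 [175 176 178 177 177 181 162  98  98  69  44  61 118 157 178 178 177 177
  176 177]
 [177 177 178 175 175 175 165 124  98  98 101 116 155 180 177 176 176 175
  176 176]
 [183 183 184 183 183 181 184 185 178 158 150 170 181 177 174 176 176 176
  174 175]
 [191 190 190 189 187 188 187 187 188 187 186 185 184 184 183 184 182 181
  181 180]
 [ 55  87  83 102 137 136 135 134 154 192 192 189 190 189 190 189 189 187
  184 183]
 [ 40  36  24  23  22  17  15  12  10  14   7  17  42  43  39  59  88 104
  153 185]
 [ 46  48  50  49  46  45  48  47  45  44  41  40  37  34  35  41  33  23
   44 131]]
```

The free top view has the brass pin at (266.5,152.5), centred inside the tab's hole, and the plate is at deck height. The fingers are well clear.

```bash
python3 - <<'E'
from rig import robot
print(robot.job_done())
E
```

```text
the job is handed in; nothing more can be done
None
```

The terminal is back in its mount, flat with the tab's hole over the pin, released and with the gripper clear; I handed the job in at about 20 s, but no verdict came back.

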